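# Push the stuck plug out of the snack-press barrel

### The job

A wooden plug is stuck in the upright steel barrel of the snack press. Take the slim wooden pusher by its knob, push it down through the barrel so that the plug comes out of the bottom into the pan, and go on until the pusher's collar rests on the barrel's rim; leave the pusher there. Leave the thick pusher, which does not fit, in its stand.

Things in the scene. Friction and masses are not known exactly. Their poses are not given: they have to be found in the camera images.
- press: Fixed snack press: upright steel barrel on 3 legs over a shallow pan. Origin: on the barrel's axis at the work surface. Open barrel from z 75 to its rim at z 160; outside 44, bore 36, widening over the top 15 mm to a mouth 52 wide (rim 60 outside). Pan 130 wide inside, 32 high; legs 84 out. Sprung ball catches at z 92 hold the plug: 5 to 12 N straight down frees it; they also yield to the pusher.
- plug: Wooden plug stuck in the barrel: diameter 32, 28 high, lower edge bevelled. Origin: centre of its underside, about 90 above the work surface at the start, so its top is about 42 below the rim.
- pusher: Slim wooden pusher standing upright in a fixed dark wooden block (70 x 70, 55 high; hole 23 wide, 45 deep). Origin: centre of the lower tip (10 above the surface at the start), z towards the knob. Shaft 20 thick, z 0 to 105, tip bevelled; collar 72 across, z 105 to 113; round knob 30 across, z 113 to 145. About 80 g. With the collar on the rim its tip is 55 above the surface.
- thick_pusher: Thick wooden pusher: same height, collar and knob, but its shaft is 44 thick, too thick for the barrel. It stands in a second dark block of the same outside size. Either pusher may be on either side of the press. Origin: centre of the lower tip.
Not all that is in view belongs to the job. Leave any orange or turquoise look-alike of the pusher alone. There is more than one size of the plug; the one meant has the size given above.

How it is judged (in metres and radians):
At the end, for the whole second after the job is handed in: The plug lies at rest in the pan under the barrel (its origin below 45 mm and within 75 mm of the barrel's axis), and the slim pusher stands at rest in the barrel, its collar on the rim within 8 mm and upright within about 10 degrees (height (world z) of plug below 0.045 m and horizontal distance between plug and press below 0.075 m and horizontal distance between pusher and press below 0.015 m and z of pusher in the frame of press between 0.045 and 0.063 m and angle between pusher's own z axis and vertical below 0.17 rad and linear speed of pusher below 0.02 m/s and linear speed of plug below 0.03 m/s); the robot touches nothing.
It fails at once if the thick pusher is taken out of its stand or knocked aside (its tip moves more than 25 mm) (distance of thick_pusher from where it was at the start of the episode above 0.025 m).
It also fails if it takes over 45 s, if anything falls off the work surface, if the arm or the gripper's body presses on something with over 40 N, if the wrist force passes 120 N, or if a joint passes its speed limit or range.

### The arm

A 6-joint arm with a two-finger parallel gripper is mounted at the origin on the work surface. World frame = base frame: x ahead of the robot, y to its left, z up, the work surface at z = 0. Lengths are in m, angles in degrees, forces in N, time in s.
With the tool pointing down it reaches from about 0.35 to 0.875 m from the base axis. Payload 4.2 kg.
Tool frame: the origin (TCP) lies where the fingers leave the gripper's body, on its centre line; the fingertips stand 70 mm ahead of it and the grasp point (between the pads) lies 51 mm ahead of it; z points along the fingers, y is the direction in which the jaws open and shut (so a half turn about z gives the same grasp; the last joint's range is limited). The gripper opens to 87 mm and grips with 3 to 60 N. Pads are 19 mm wide; open, the fingers measure 117 mm over their backs; the gripper's body (75 mm by 190 mm) begins 51 mm behind the grasp point.
Start: joints at [88.098, 22.042, 0.453, 0, -68.411, -14.817], TCP at [0.18, 0.599, 0.292] pointing down, gripper open.
Joint ranges: [-179.83, 179.83], [-69.29, 118.12], [-61.27, 80.66], [-181.25, 117.63], [-171.15, -9.14], [-177.46, 177.46]. Speed limits (degrees/s): [159.86, 159.86, 180, 180, 180, 180].

### API

Orientations are given as a 3x3 rotation matrix whose columns are the frame's x, y, z axes.
In Python, from station import sense, capture, camera_model, finish_job gives the robot as it stands.
- The arm moves only by the shell command python3 -m inch 'ROWS'. ROWS is JSON, a list of rows, each an object with "hand": the closure, from 0 (fully open) to 1 (shut); "slide": the shift along the world's x, y, z in cm, a list of three; "yaw": the turn about the world's z in rad. A call has 1 to 10 rows; each row is the pose to reach, as a shift and turn from the pose commanded when the call began; what a row does not reach only later rows make up. A row lasts 1/8 s, in which the tool goes at most 62.5 mm and 10.7 degrees, less where a joint would pass 70% of its speed; a pose out of reach is approached as far as the arm can. A call with a gripper value outside its range is refused whole. The fingers move at their own pace and stop on an object; the grip force is fixed at half the most. Time passes only in rows, so rows that repeat a pose let the fingers close. It gives the time, the measured TCP pose, the force and the opening at its end, in the units of the state.
- sense(): the state, without advancing time (a new reading comes with each control period).
- capture(name): name is "side" or "top" or "wrist"; returns the picture (420x560x3 uint8, blue, green, red); there is no depth.
- camera_model(name): a dict with "mtx" (3x3 intrinsics, pixels), "xyz" and "orientation" of the camera in the world; the wrist camera has in their place "tool_from_camera" (4x4, takes a point from camera to tool coordinates, whose origin is the TCP and whose axes are the flange's). Camera axes: x right, y up, looking along -z (the intrinsics and any distortion apply to the point x, -y, -z); pixel columns grow to the right and rows downward; lengths in m; the calibration is good to about 2 mm. A picture is of the moment at which its call begins: read the wrist's pose just before it. camera_model takes no time and is no camera call.
- finish_job(): hands the job in, once; it reports no verdict.
The state is a dict: "time_s": time; "joints": joint angles; "joint_velocities": joint speeds; "effort": joint torques, N m; "tcp_pos": TCP position; "ee_rot": TCP orientation; "wrist_force": force on the tool from outside, world axes, zero at the start; "moment": the same for the moment, N m; "gripper_width": opening from 0.0 (shut) to 1.0 (fully open).
Only numpy, scipy, OpenCV 4.12 (cv2) and the standard library are available. Lean on these libraries where they do the work, as an engineer would, in place of code of your own. Each camera call takes 0.05 s, during which the arm holds its last target. There are 200 camera calls.

## Working session

There is one attempt and no reset: what is moved stays moved. The work goes in short steps, Python scripts to look and compute and a shell command to move; the robot and the scene stay as the last step left them, time stands still between calls to the robot, and variables do not carry over. Pictures are saved under pics/ and viewed, about 8 in all and at most 12, crops included, and the job is handed in when it is done.

```bash
mkdir -p pics; python3 - <<'E'
from station import *
import cv2
for n in("side","top"):
    cv2.imwrite(f"pics/{n}0.png",capture(n)); m=camera_model(n); print(n,m)
m=camera_model("wrist");print(m)
s=sense();print(s)
E
```

```text
side {'mtx': array([[404.9570304 ,   0.        , 284.46073596],
       [  0.        , 404.9570304 , 211.42319229],
       [  0.        ,   0.        ,   1.        ]]), 'xyz': array([ 0.08354289, -0.48664975,  0.53138508]), 'orientation': array([[ 0.73195719,  0.39099846, -0.55799541],
       [-0.68097845,  0.39274522, -0.6180773 ],
       [-0.02251724,  0.83238897,  0.55373421]])}
top {'mtx': array([[505.75254561,   0.        , 277.69673449],
       [  0.        , 505.75254561, 205.87473568],
       [  0.        ,   0.        ,   1.        ]]), 'xyz': array([ 0.38131639, -0.01201069,  1.03209128]), 'orientation': array([[ 1.46026781e-04,  9.84833198e-01, -1.73503749e-01],
       [-9.99454823e-01, -5.58461210e-03, -3.25402684e-02],
       [-3.30156878e-02,  1.73413910e-01,  9.84295474e-01]])}
{'mtx': array([[315.9745246 ,   0.        , 275.45424487],
       [  0.        , 315.9745246 , 206.19718579],
       [  0.        ,   0.        ,   1.        ]]), 'tool_from_camera': array([[-1.11480039e-04,  9.60144463e-01,  2.79504199e-01,
         7.58622493e-02],
       [ 9.99999992e-01,  9.1
[... 316 characters left out ...]
3500123e-02,
       -6.84117773e+01, -1.48162181e+01]), 'joint_velocities': array([ 0.0129713 , -0.07592853,  0.24117545,  0.09830465,  0.03648676,
       -0.04940934]), 'effort': array([-1.15775029e-05, -3.91690528e+01,  1.87933964e+01,  4.23192546e+00,
        1.34092377e-02, -7.39427514e-05]), 'tcp_pos': array([0.17966195, 0.59818839, 0.2912709 ]), 'ee_rot': array([[ 9.57692117e-01, -2.87794417e-01, -4.27249991e-04],
       [-2.87794696e-01, -9.57690168e-01, -1.93771837e-03],
       [ 1.48491413e-04,  1.97869789e-03, -9.99998031e-01]]), 'wrist_force': array([-0.83781637,  0.19105158,  0.00478453]), 'moment': array([-0.02533161,  0.00624951, -0.00627209]), 'gripper_width': 1.0003746094867}
```

View pics/top0.png

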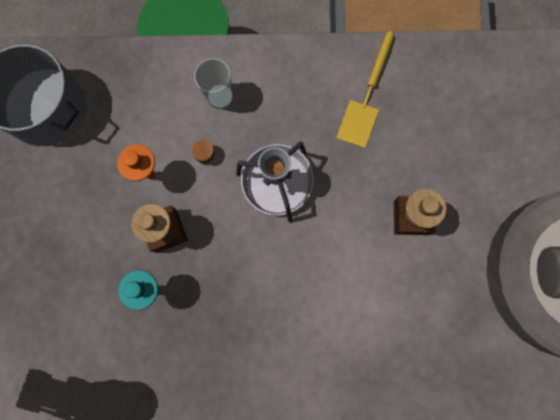

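View pics/side0.png

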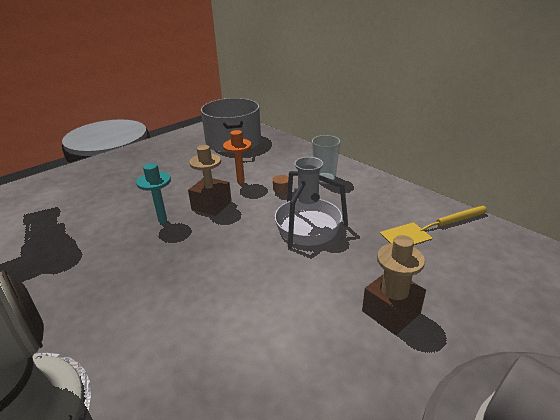

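Top view: the arm stays out of view at lower left. Candidates for the slim pusher:
- Wooden at top (152,222) / side (207,165)
- Wooden at top (428,207) / side (400,265)
- Orange at top (136,160) and turquoise at top (138,290), both look-alikes

In the side view the left wooden one has the thin shaft, so I choose that one and check it in a crop. The press barrel is at top (275,163). A small loose plug at (203,151) is a decoy.

```bash
cat > h.py <<'E'
import numpy as np, cv2
from station import *
def ray(n,px,s=None):
    m=camera_model(n);u,v=px;K=m["mtx"]
    d=np.array([(u-K[0,2])/K[0,0],-(v-K[1,2])/K[1,1],-1])
    if n=="wrist":
        T=m["tool_from_camera"];R=np.array(s["ee_rot"])
        return np.array(s["tcp_pos"])+R@T[:3,3],R@T[:3,:3]@d
    return np.array(m["xyz"]),np.array(m["orientation"])@d
def on(n,px,z,s=None):
    o,d=ray(n,px,s);return o+d*(z-o[2])/d[2]
def tri(n1,p1,n2,p2):
    a,d=ray(n1,p1);b,e=ray(n2,p2)
    t=np.linalg.lstsq(np.c_[d,-e],b-a,rcond=None)[0]
    p,q=a+d*t[0],b+e*t[1];return (p+q)/2,np.linalg.norm(p-q)
E
python3 - <<'E'
from h import *
t=cv2.imread("pics/top0.png");s=cv2.imread("pics/side0.png")
a=cv2.resize(s[130:250,180:340],None,fx=5,fy=5,interpolation=2)[:, :800]
b=cv2.resize(t[120:260,110:310],None,fx=4,fy=4,interpolation=2)
cv2.imwrite("pics/c_side.png",a);cv2.imwrite("pics/c_top.png",b)
E
```

```text
(no output)
```

View pics/c_side.png

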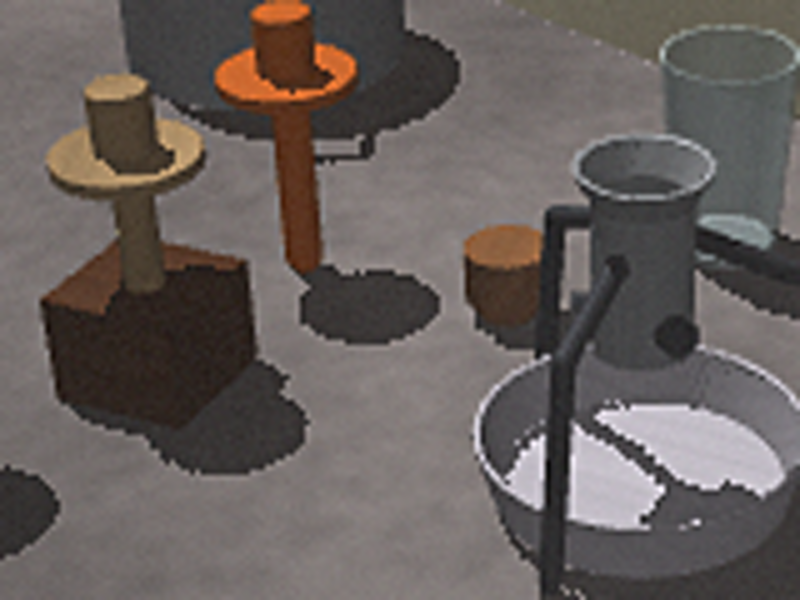

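View pics/c_top.png

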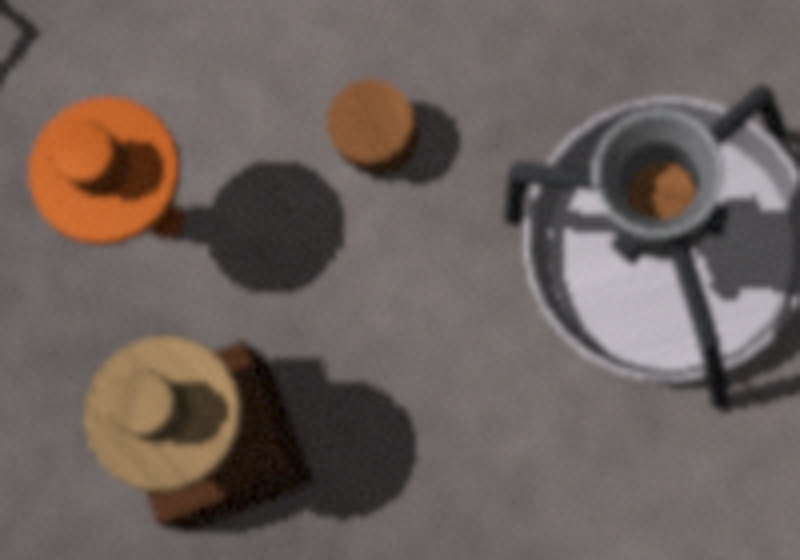

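The crops confirm it: thin shaft in the block, knob top at side (203.4,147.6) / top (146.5,220.8). The rim centre is at side (309,163.4) / top (274.8,163.5).

```bash
python3 - <<'E'
from h import *
print("knob",tri("side",(203.4,147.6),"top",(146.5,220.8)), on("top",(146.5,220.8),.155),on("side",(203.4,147.6),.155))
print("rim",tri("side",(309,163.4),"top",(274.8,163.5)), on("top",(274.8,163.5),.16),on("side",(309,163.4),.16))
print("orange",on("top",(131.5,157.5),.145),"thick",on("top",(431,205),.155))
print(sense()["tcp_pos"])
E
```

```text
knob (array([0.51035601, 0.24936176, 0.15439894]), np.float64(0.0004114637563330728)) [0.51044349 0.24907612 0.155     ] [0.50950499 0.24830353 0.155     ]
rim (array([0.61208236, 0.02176978, 0.15928217]), np.float64(0.0007615188081621716)) [0.61159291 0.02198586 0.16      ] [0.6114372  0.02063153 0.16      ]
orange [0.62912212 0.28510101 0.145     ] thick [ 0.53595515 -0.2506275   0.155     ]
[0.17966195 0.59818839 0.2912709 ]
```

```bash
python3 -m inch '[{"hand":0,"slide":[4,-4.2,0],"yaw":0},{"hand":0,"slide":[8.2,-8.6,0],"yaw":0},{"hand":0,"slide":[12.3,-13,0],"yaw":0},{"hand":0,"slide":[16.4,-17.4,0],"yaw":0},{"hand":0,"slide":[20.6,-21.8,0],"yaw":0},{"hand":0,"slide":[24.8,-26.2,0],"yaw":0},{"hand":0,"slide":[29,-30.6,0],"yaw":0},{"hand":0,"slide":[33,-34.9,0],"yaw":0},{"hand":0,"slide":[33,-34.9,0],"yaw":0},{"hand":0,"slide":[33,-34.9,0],"yaw":0}]'
python3 - <<'E'
from h import *
s=sense();w=capture("wrist");cv2.imwrite("pics/w1.png",w);print(s["tcp_pos"],s["joints"],s["time_s"])
import pickle;pickle.dump(s,open("s1.pkl","wb"))
E
```

```text
time_s: 1.35
tcp_pos: [0.5096, 0.2493, 0.2918]
ee_rot: [[0.957, -0.288, -0.001], [-0.288, -0.957, -0.0], [-0.001, 0.001, -1.0]]
wrist_force: [-0.1, 0.4, 0.6]
gripper_width: 0.999
[0.50958868 0.24933175 0.29175406] [ 4.24226972e+01  1.64805752e+01 -7.84024598e+00 -2.33136567e-02
 -6.57339698e+01  3.08211123e+01] 1.35
```

View pics/w1.png

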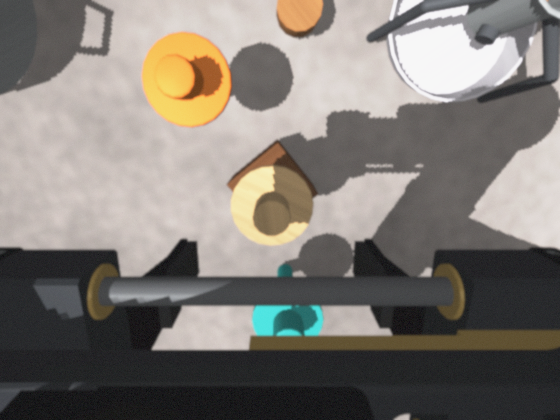

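The wrist view shows the knob top at about (271,213), roughly midway between the fingers at columns 190 and 360. The orange one is at (175,75) and the turquoise at (288,320), both clear of the fingers.

```bash
python3 - <<'E'
from h import *
import pickle;s=pickle.load(open("s1.pkl","rb"))
for z,p in((.155,(271,213)),(.123,(272,204))):print(on("wrist",p,z,s))
E
```

```text
[0.51417576 0.25231232 0.155     ]
[0.51215555 0.25246378 0.123     ]
```

```bash
python3 -m inch '[{"hand":0,"slide":[0.2,0.1,-4],"yaw":0},{"hand":0,"slide":[0.2,0.1,-7],"yaw":0},{"hand":0,"slide":[0.2,0.1,-9],"yaw":0},{"hand":0,"slide":[0.2,0.1,-9.6],"yaw":0},{"hand":0,"slide":[0.2,0.1,-9.6],"yaw":0},{"hand":1,"slide":[0.2,0.1,-9.6],"yaw":0},{"hand":1,"slide":[0.2,0.1,-9.6],"yaw":0},{"hand":1,"slide":[0.2,0.1,-9.6],"yaw":0},{"hand":1,"slide":[0.2,0.1,-9.6],"yaw":0},{"hand":1,"slide":[0.2,0.1,-9.6],"yaw":0}]'
```

```text
time_s: 2.65
tcp_pos: [0.5118, 0.2505, 0.1963]
ee_rot: [[0.958, -0.288, 0.0], [-0.288, -0.958, 0.0], [0.0, -0.0, -1.0]]
wrist_force: [-0.1, 0.0, 0.8]
gripper_width: 0.519
```

Still closing (0.519 is about 45 mm; the knob should read about 0.345).

```bash
python3 -m inch '[{"hand":1,"slide":[0,0,0],"yaw":0},{"hand":1,"slide":[0,0,0],"yaw":0},{"hand":1,"slide":[0,0,0],"yaw":0},{"hand":1,"slide":[0,0,0],"yaw":0},{"hand":1,"slide":[0,0,0],"yaw":0},{"hand":1,"slide":[0,0,0],"yaw":0}]'
```

```text
time_s: 3.4
tcp_pos: [0.5117, 0.2506, 0.1962]
ee_rot: [[0.958, -0.288, -0.0], [-0.288, -0.958, 0.0], [-0.0, -0.0, -1.0]]
wrist_force: [-0.7, 0.5, 0.3]
gripper_width: 0.334
```

```bash
python3 -m inch '[{"hand":1,"slide":[0,0,1],"yaw":0},{"hand":1,"slide":[0,0,3],"yaw":0},{"hand":1,"slide":[0,0,5.5],"yaw":0},{"hand":1,"slide":[0,0,8],"yaw":0},{"hand":1,"slide":[0,0,11],"yaw":0},{"hand":1,"slide":[0,0,14],"yaw":0},{"hand":1,"slide":[0,0,17],"yaw":0},{"hand":1,"slide":[0,0,18.5],"yaw":0},{"hand":1,"slide":[0,0,18.5],"yaw":0}]'
python3 -m inch '[{"hand":1,"slide":[1,-2.5,0],"yaw":0},{"hand":1,"slide":[2.5,-6,0],"yaw":0},{"hand":1,"slide":[4.5,-10.5,0],"yaw":0},{"hand":1,"slide":[6.5,-15,0],"yaw":0},{"hand":1,"slide":[8.5,-19,0],"yaw":0},{"hand":1,"slide":[9.6,-21.8,0],"yaw":0},{"hand":1,"slide":[10,-22.9,0],"yaw":0},{"hand":1,"slide":[10,-22.9,0],"yaw":0},{"hand":1,"slide":[10,-22.9,0],"yaw":0}]'
python3 - <<'E'
from h import *
s=sense();print(s["tcp_pos"],s["wrist_force"])
a=capture("side");b=capture("top")
cv2.imwrite("pics/side2.png",a);cv2.imwrite("pics/top2.png",b)
x=cv2.resize(a[30:250,230:370],None,fx=2.7,fy=2.7,interpolation=2);y=cv2.resize(b[80:240,190:340],None,fx=2.7,fy=2.7,interpolation=2)
o=np.zeros((600,800,3),np.uint8);o[:x.shape[0]-0,:x.shape[1]]=x[:600];o[:y.shape[0],390:390+y.shape[1]]=y
cv2.imwrite("pics/c2.png",o)
E
```

```text
time_s: 4.53
tcp_pos: [0.5118, 0.2506, 0.3822]
ee_rot: [[0.958, -0.288, 0.001], [-0.288, -0.958, 0.002], [0.001, -0.002, -1.0]]
wrist_force: [0.8, 0.2, -1.2]
gripper_width: 0.332
time_s: 5.65
tcp_pos: [0.6114, 0.0225, 0.3809]
ee_rot: [[0.958, -0.287, -0.001], [-0.287, -0.958, 0.0], [-0.001, 0.0, -1.0]]
wrist_force: [-0.2, 1.3, -0.8]
gripper_width: 0.333
[0.61140301 0.02246747 0.38090261] [-0.19027935  1.2847391  -0.80353799]
```

View pics/c2.png

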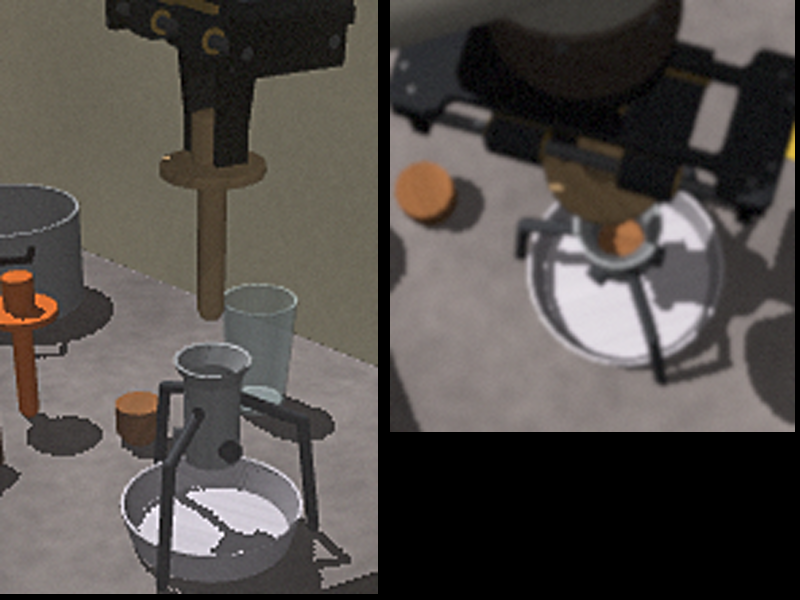

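The pusher is held upright. Its tip is at side (307.8,146), just above the mouth at (309,164). I'll check the tip's offset sideways to that view.

```bash
python3 - <<'E'
from h import *
p=on("side",(307.8,145.6),.195);r=camera_model("side")["orientation"][:,0]
print(p,(p-np.array([.6118,.0215,.195]))@r*1e3,"mm sideways")
E
```

```text
[0.61547855 0.02840207 0.195     ] -2.007618761271371 mm sideways
```

```bash
python3 -m inch '[{"hand":1,"slide":[0.1,-0.1,-1],"yaw":0},{"hand":1,"slide":[0.1,-0.1,-2],"yaw":0},{"hand":1,"slide":[0.1,-0.1,-3],"yaw":0},{"hand":1,"slide":[0.1,-0.1,-4],"yaw":0},{"hand":1,"slide":[0.1,-0.1,-5],"yaw":0},{"hand":1,"slide":[0.1,-0.1,-6],"yaw":0},{"hand":1,"slide":[0.1,-0.1,-6.8],"yaw":0},{"hand":1,"slide":[0.1,-0.1,-6.8],"yaw":0}]'
```

```text
time_s: 6.75
tcp_pos: [0.6125, 0.0205, 0.3124]
ee_rot: [[0.958, -0.288, -0.001], [-0.288, -0.958, -0.0], [-0.001, 0.001, -1.0]]
wrist_force: [-0.2, 0.2, -0.3]
gripper_width: 0.335
```

No side force, so the tip is in the bore. Now pushing on, just short of the rim.

```bash
python3 -m inch '[{"hand":1,"slide":[0,0,-0.8],"yaw":0},{"hand":1,"slide":[0,0,-1.4],"yaw":0},{"hand":1,"slide":[0,0,-2],"yaw":0},{"hand":1,"slide":[0,0,-2.6],"yaw":0},{"hand":1,"slide":[0,0,-2.6],"yaw":0}]'
python3 -m inch '[{"hand":1,"slide":[0,0,-0.8],"yaw":0},{"hand":1,"slide":[0,0,-1.6],"yaw":0},{"hand":1,"slide":[0,0,-2.4],"yaw":0},{"hand":1,"slide":[0,0,-3.2],"yaw":0},{"hand":1,"slide":[0,0,-4],"yaw":0},{"hand":1,"slide":[0,0,-4],"yaw":0}]'
```

```text
time_s: 7.38
tcp_pos: [0.6124, 0.0206, 0.2867]
ee_rot: [[0.958, -0.288, -0.001], [-0.288, -0.958, 0.0], [-0.001, 0.0, -1.0]]
wrist_force: [-0.6, -0.5, -0.5]
gripper_width: 0.332
time_s: 8.12
tcp_pos: [0.6124, 0.0205, 0.2462]
ee_rot: [[0.958, -0.288, -0.002], [-0.288, -0.958, -0.0], [-0.002, 0.001, -1.0]]
wrist_force: [0.4, -0.9, -1.7]
gripper_width: 0.337
```

```bash
python3 -m inch '[{"hand":1,"slide":[0,0,-0.2],"yaw":0},{"hand":1,"slide":[0,0,-0.4],"yaw":0},{"hand":1,"slide":[0,0,-0.5],"yaw":0},{"hand":1,"slide":[0,0,-0.5],"yaw":0}]'
python3 - <<'E'
from h import *
a=capture("side");cv2.imwrite("pics/c3.png",cv2.resize(a[90:260,250:370],None,fx=3.5,fy=3.5,interpolation=2))
E
```

```text
time_s: 8.62
tcp_pos: [0.6128, 0.0205, 0.2423]
ee_rot: [[0.958, -0.288, 0.0], [-0.288, -0.958, -0.0], [0.0, 0.0, -1.0]]
wrist_force: [-0.7, 0.6, -0.3]
gripper_width: 0.335
```

View pics/c3.png

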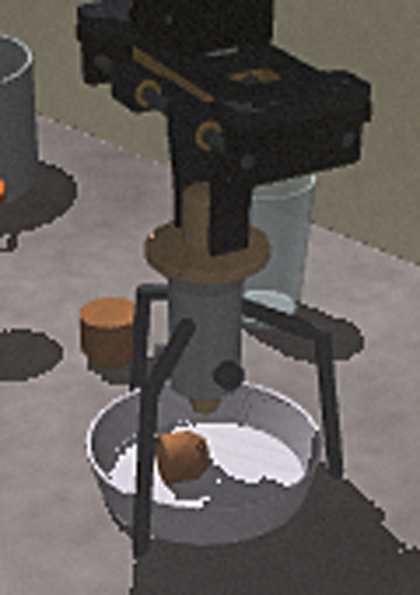

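The plug lies in the pan at crop (183,457), and the pusher's tip shows below the barrel at (205,405). Now seating the collar until the force shows contact.

```bash
python3 -m inch '[{"hand":1,"slide":[0,0,-0.1],"yaw":0},{"hand":1,"slide":[0,0,-0.2],"yaw":0},{"hand":1,"slide":[0,0,-0.2],"yaw":0}]'
```

```text
time_s: 9.05
tcp_pos: [0.6129, 0.0206, 0.2413]
ee_rot: [[0.958, -0.287, 0.001], [-0.287, -0.958, -0.0], [0.001, -0.0, -1.0]]
wrist_force: [-1.5, 0.4, 5.6]
gripper_width: 0.341
```

Contact: 5.6 N at the height where I expected the rim. Releasing and retreating.

```bash
python3 -m inch '[{"hand":0.3,"slide":[0,0,0.1],"yaw":0},{"hand":0.3,"slide":[0,0,0.1],"yaw":0},{"hand":0.3,"slide":[0,0,0.1],"yaw":0},{"hand":0.3,"slide":[0,0,0.1],"yaw":0},{"hand":0.3,"slide":[0,0,0.1],"yaw":0},{"hand":0.3,"slide":[0,0,0.1],"yaw":0},{"hand":0.3,"slide":[0,0,0.1],"yaw":0}]'
python3 -m inch '[{"hand":0.3,"slide":[0,0,1],"yaw":0},{"hand":0.3,"slide":[0,0,3],"yaw":0},{"hand":0.3,"slide":[0,0,6],"yaw":0},{"hand":0.3,"slide":[0,0,9],"yaw":0},{"hand":0.3,"slide":[-4,0,12],"yaw":0},{"hand":0.3,"slide":[-8,3,12],"yaw":0},{"hand":0.3,"slide":[-12,6,12],"yaw":0},{"hand":0.3,"slide":[-12,6,12],"yaw":0},{"hand":0.3,"slide":[-12,6,12],"yaw":0}]'
python3 - <<'E'
from h import *
a=capture("side");b=capture("top")
x=cv2.resize(a[80:260,230:370],None,fx=2.8,fy=2.8,interpolation=2);y=cv2.resize(b[80:240,195:335],None,fx=2.8,fy=2.8,interpolation=2)
o=np.zeros((600,800,3),np.uint8);o[:x.shape[0],:x.shape[1]]=x;o[:y.shape[0],395:395+y.shape[1]]=y
cv2.imwrite("pics/c4.png",o)
E
```

```text
time_s: 9.93
tcp_pos: [0.6128, 0.0206, 0.2412]
ee_rot: [[0.958, -0.288, -0.0], [-0.288, -0.958, 0.0], [-0.0, -0.0, -1.0]]
wrist_force: [0.8, -0.6, -0.6]
gripper_width: 0.702
time_s: 11.05
tcp_pos: [0.4931, 0.0807, 0.3622]
ee_rot: [[0.958, -0.287, 0.002], [-0.287, -0.958, 0.0], [0.002, -0.001, -1.0]]
wrist_force: [-0.6, -0.7, -0.0]
gripper_width: 0.702
```

View pics/c4.png

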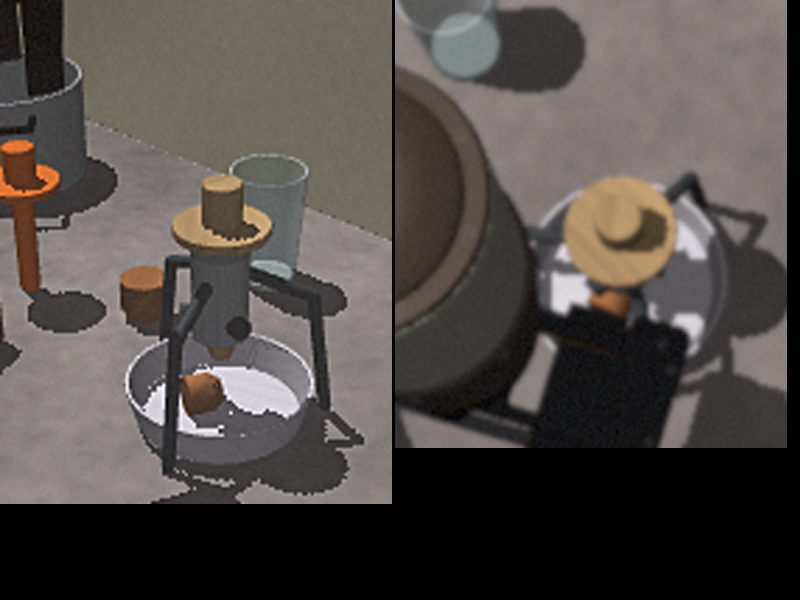

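The collar sits on the rim and the pusher looks upright: side crop knob (222,183), top crop (617,208). The plug is in the pan at (202,393), and the gripper is clear. One height check, then hand in.

```bash
python3 - <<'E'
from h import *
print(tri("side",(309.3,145.4),"top",(274.3,154.3)))
print(finish_job())
E
```

```text
(array([0.61642293, 0.02262284, 0.19736599]), np.float64(0.003805757711019131))
the job is handed in; nothing more can be done
None
```

I took the slim pusher by its knob and pushed it down through the barrel. The plug dropped into the pan, and the collar was seated on the rim. I then released the pusher, backed the arm away and handed the job in at about 11 s. The job gives no verdict, so the result rests on my own checks.

- **Collar contact:** a push of 5.6 N showed at a tool height of 0.2413 m, where I expected the rim at 0.241 m.
- **Pusher:** the last pictures show it upright with the collar on the rim. From two views the knob top came out at z 0.197 m against an expected 0.200 m, about 5 mm from the barrel's axis. The two sight lines missed each other by about 4 mm, so that figure is rough.
- **Plug:** it lies on its side in the pan under the barrel and looked unmoved between pictures. I judged this by eye and did not measure its position.
- **Thick pusher:** I never went near it, and took no fresh picture of it at the end.
- **Plug release force:** no reading showed the 5 to 12 N needed to free the plug, because I only got force at the end of each move. The picture confirmed that the plug came out.

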